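Clear the used filter and hold the sprung rod at its mark

TASK

On the filter station, a used filter cartridge stands on the base plate in the way of the sprung telescoping rod: with the rod still fully home, take that cartridge off and drop it into the deep white waste box. Then grip the rod's upright black grip, pull the rod out against its spring until the grip stands centred over the dark cross bar (the length mark) on the base plate, and hold it there: the program finishes while still holding the rod at the mark; leave the waste box upright and the other things on the bench where they are.

Things in the scene. Friction and masses are not known exactly. Their poses are not given: they have to be found in the camera images.
- station: Fixed filter station: aluminium base plate 90 mm (x) by 340 mm (y from -120 to +220), 12 mm thick; origin on the bench under the rod's line, z up. Steel outer tube, diameter 24 mm, along y at height 58 mm, y = +70 to +220, in two white clamps (44 mm wide, 78 mm high, at y = +95 and +200). The rod pulls out towards the station's -y.
- rod (a joint): How far the inner rod (steel, diameter 10 mm, axis 58 mm above the bench) is pulled out, in m: 0 fully home, grows as it is pulled to the station's -y, stop at 0.15. The spring draws it home with about 3 N at 0, rising by 65 N per m (10 N at 0.11); it springs back when let go.
- grip: Upright black cylindrical grip on the rod's outer end, diameter 20 mm, from 45 to 105 mm above the bench; origin on its axis at rod height (58 mm above the bench). At home it stands at station x = 0, y = +30 mm, its centre 40 mm from the tube's mouth. It moves with the rod and does not turn.
- mark: The length mark: dark steel cross bar fixed on the plate below the rod's path, 84 mm long (station x), 6 mm thick (along the pull), top 36 mm above the bench; origin at the centre of its underside, axes as the station's. It stands between station y = -90 and -45 mm, differing each time. The grip is at the mark when its axis is above the bar's middle plane (y = 0 of this frame).
- cartridge: Used filter cartridge, loose: upright white plastic cylinder with a grey band, diameter 28 mm, shoulder at 62 mm and a thin nipple up to 72 mm, about 35 g; origin at the centre of its underside. It stands on the station's plate (12 mm above the bench) between grip and mark, about 48 mm in front of the grip.
- box: Waste box: white open-topped plastic box 110 mm (its x) by 150 mm (its y), 90 mm high, walls and floor 4 mm, about 0.7 kg, standing loose on the bench; origin at the centre of its underside. It may stand to the left or the right of the station.
- fresh: Bystander: fresh cartridge of the same shape, standing on the bench (not on the plate) beside the station's clamps; origin at the centre of its underside.
- tray: Bystander: shallow steel tray 120 by 150 mm, 30 mm high, with two dividers, loose on the bench on the other side of the station from the waste box; origin at the centre of its underside.
- beaker: Bystander: glass beaker, diameter 68 mm, 90 mm high; origin under its centre.
- bottle: Bystander: amber bottle, diameter 64 mm, 140 mm high; origin under its centre.
- vial: Bystander: small glass vial, diameter 28 mm, 50 mm high; origin under its centre.
- spatula: Bystander: steel spatula 170 mm long lying on the bench on the far side of the station; origin under its middle.
- timer: Bystander: flat grey bench timer 70 by 60 mm, 22 mm high; origin under its centre.
Things that resemble listed ones, but are neither listed nor needed, are in the scene too. What is shaped like the box but red is not meant. Leave any purple look-alike of the cartridge alone.

How it is judged:
By the outcome, as a careful person would: the job done as asked, in the order asked, and still so for the second after the job is handed in, while the arm keeps its last pose, push and grip.
It also fails if it takes over 51 s, if anything falls off the work surface, if the arm or the gripper's body presses on something with over 40 N, if the wrist force passes 120 N, or if a joint passes its speed limit or range.

ROBOT

A 7-joint arm with a two-finger parallel gripper is mounted at the origin on the work surface. World frame = base frame: x ahead of the robot, y to its left, z up, the work surface at z = 0. Lengths are in m, angles in rad, forces in N, time in s.
With the tool pointing down it reaches from about 0.425 to 0.875 m from the base axis. Payload 8.4 kg.
Tool frame: the origin (TCP) lies between the finger pads; the fingertips stand finger_overhang ahead of it and the grasp point (between the pads) is the TCP (finger_overhang is the distance from the TCP to the fingertips, in m); y points along the fingers, x is the direction in which the jaws open and shut, and the axes are right-handed (so a half turn about y gives the same grasp; the last joint's range is limited). The gripper opens to 85 mm and grips with 20 to 120 N. Pads are 22 mm wide; open, the fingers measure 114 mm over their backs; the gripper's body (76 mm by 85 mm) begins 54 mm behind the grasp point. The pads swing forward as they close: fully open they stand 13 mm farther back than shut.
Start: joints at [-1.32, 0.333, 0.04, 1.465, -0.013, 1.343, -0.059], TCP at [0.223, 0.611, 0.25] pointing down, gripper open.
Joint ranges: [-2.58, 2.58], [-0.38, 2.09], [-1.3, 1.39], [0.25, 2.4], [-1.5, 4.64], [0.08, 2.09], [-2.65, 2.65]. Speed limits (rad/s): [2.22, 2.22, 2.79, 2.79, 3.14, 3.14, 3.14].

INTERFACE

Orientations are given as a unit quaternion [x, y, z, w].
In Python, from cell import goto, line_to, goto_joints, command_gripper, hold, solve_ik, get_obs, camera, PlanningError, sign_off, finger_overhang gives the robot as it stands. Calls block until the motion is done:
- goto(position, orientation): joint-space move of the TCP to a pose.
- line_to(position, rot=None, max_speed=0.15): straight line of the TCP; rot=None keeps the orientation; max_speed is the mean speed in m/s.
- goto_joints(angles): joint-space move.
- command_gripper(opening, grasp_force=None): finger opening in m; grasp_force is the grip in N (None keeps the last); returns when the fingers have stopped.
- hold(seconds).
- solve_ik(position, orientation): joint angles nearest the present ones, or None.
- get_obs(): the state.
- camera(name): name is "scene" or "top" or "wrist"; returns a dict with "image" (420x560x3 uint8, red, green, blue), "vfov" (degrees; the focal length in pixels is half the picture's height over the tangent of half this angle, whatever the lens; pixels are square), "cx", "cy" (the principal point, pixels), "cam_to_world" (4x4, takes a point from camera to world coordinates). Camera axes: x right, y down, z forward; pixel columns grow to the right and rows downward; lengths in m; the calibration is good to about 2 mm. The wrist camera is an equidistant fisheye: a pixel r from the principal point sees the ray r / f radians off the axis. A picture is of the moment at which its call begins. There is no depth.
A pose or a line that the arm cannot do raises PlanningError and nothing moves.
- sign_off(): hands the job in, once; it reports no verdict.
The state is a dict: "t": time; "qpos": joint angles; "dq": joint speeds; "joint_efforts": joint torques, N m; "position": TCP position; "tool_rot": TCP orientation; "wrist_force": force on the tool from outside, world axes, zero at the start; "moment": the same for the moment, N m; "opening": finger opening in m.
Only numpy, scipy, OpenCV 4.12 (cv2) and the standard library are available. Lean on these libraries where they do the work, as an engineer would, in place of code of your own. Each camera call takes 0.05 s, during which the arm holds its last target.

## Working session

There is one attempt and no reset: what is moved stays moved. The work goes in short steps, each a Python script; the robot and the scene stay as the last script left them, time stands still between calls to the robot, and variables do not carry over. Pictures are saved under pics/ and viewed, and the job is handed in when it is done.

```bash
mkdir -p pics; ls; python3 - <<'E'
from cell import *
import cv2
o=get_obs(); print(o['t'],o['position'],o['tool_rot'],o['opening'],finger_overhang)
for n in ("scene","top","wrist"):
    c=camera(n); cv2.imwrite(f"pics/{n}0.png",c["image"][:,:,::-1]); print(n,c["vfov"],c["cx"],c["cy"],c["cam_to_world"].round(3).tolist() if hasattr(c["cam_to_world"],'round') else c["cam_to_world"])
E
```

```text
pics
0.0 [0.22265616 0.61022052 0.24943268] [ 0.57974932  0.40489434 -0.40579556 -0.57903476] 0.08531555391775322 0.019
scene 49.699765206421134 283.850330195328 210.91353536678486 [[-0.778, 0.446, -0.442, 0.959], [0.627, 0.571, -0.529, 0.527], [0.016, -0.689, -0.724, 0.763], [0.0, 0.0, 0.0, 1.0]]
top 51.36809598991805 274.6202084768465 209.69296001103876 [[-0.0, -0.995, 0.1, 0.45], [-1.0, -0.001, -0.018, 0.028], [0.018, -0.1, -0.995, 1.097], [0.0, 0.0, 0.0, 1.0]]
wrist 65.70646984690485 277.12054134936466 205.3694712844722 [[0.342, 0.903, 0.261, 0.158], [0.94, -0.328, -0.097, 0.635], [-0.002, 0.278, -0.961, 0.373], [0.0, 0.0, 0.0, 1.0]]
```

View pics/scene0.png

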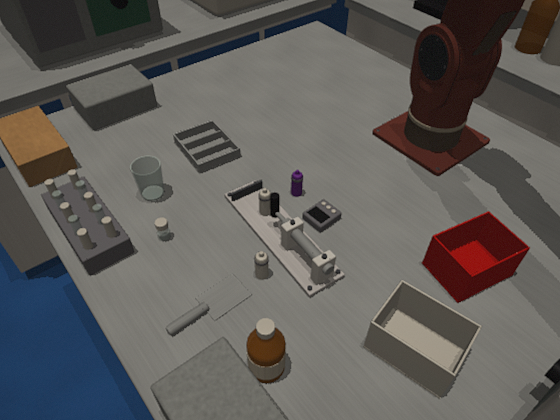

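View pics/top0.png

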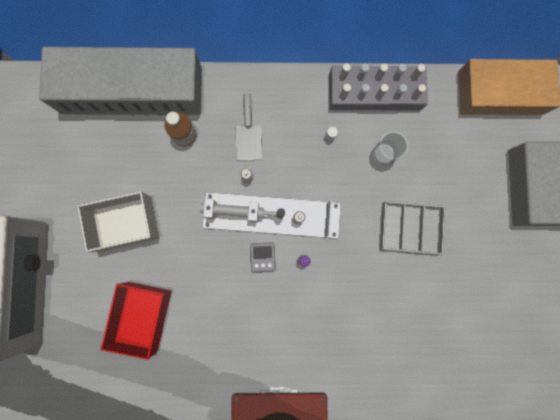

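View pics/wrist0.png

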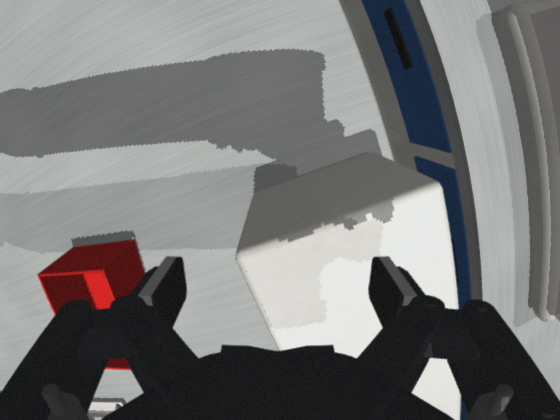

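Candidates for the used cartridge in the top view are:
- the white one on the plate at (299,217), which I choose because it stands on the plate between the grip at (281,213) and the bar at about (330,220)
- the fresh one on the bench at (246,175)
- the purple one at (304,261)
- the vial at (332,134)
- the rack tubes at about (385,80)

For the box, I choose the white one at (117,222) over the red one at (136,320).

```bash
cat > h.py <<'E'
from cell import *
import numpy as np, cv2
from scipy.spatial.transform import Rotation as R
def ray(c,u,v):
    h=c["image"].shape[0]; f=h/2/np.tan(np.radians(c["vfov"])/2)
    x,y=u-c["cx"],v-c["cy"]; T=np.array(c["cam_to_world"])
    if c.get("fish"):
        r=np.hypot(x,y); th=r/f; d=np.array([np.sin(th)*x/max(r,1e-9),np.sin(th)*y/max(r,1e-9),np.cos(th)])
    else: d=np.array([x/f,y/f,1.])
    return T[:3,3],T[:3,:3]@d
def onz(c,u,v,z):
    o,d=ray(c,u,v); return o+d*(z-o[2])/d[2]
def cam(n):
    c=camera(n); c["fish"]=n=="wrist"; return c
def save(c,name,box=None,s=1):
    im=c["image"][:,:,::-1]
    if box: im=im[box[1]:box[3],box[0]:box[2]]
    cv2.imwrite("pics/"+name,cv2.resize(im,None,fx=s,fy=s,interpolation=cv2.INTER_CUBIC))
E
python3 - <<'E'
from h import *
c=cam("top")
save(c,"topcrop.png",(190,160,350,280),5)
for n,u,v,z in [("cart",299,216,.084),("grip",281,212,.105),("fresh",246,173,.072),("purple",304,261,.06)]: print(n,onz(c,u,v,z).round(4))
im=c["image"].astype(int); hsv=cv2.cvtColor(c["image"],cv2.COLOR_RGB2HSV)
for n,u,v,z in [("box rim",80,208,.09),("",142,193,.09),("",155,237,.09),("",90,251,.09)]: print(n,onz(c,u,v,z).round(4))
o=get_obs(); print(R.from_quat(o['tool_rot']).as_matrix().round(3))
E
```

```text
cart [ 0.5367 -0.047   0.084 ]
grip [ 0.544  -0.0043  0.105 ]
fresh [0.6402 0.0777 0.072 ]
purple [ 0.432  -0.0599  0.06  ]
box rim [0.5541 0.458  0.09  ]
 [0.5892 0.3171 0.09  ]
 [0.4874 0.2844 0.09  ]
 [0.4555 0.4311 0.09  ]
[[ 0.343 -0.    -0.939]
 [ 0.939 -0.001  0.343]
 [-0.001 -1.    -0.   ]]
```

View pics/topcrop.png

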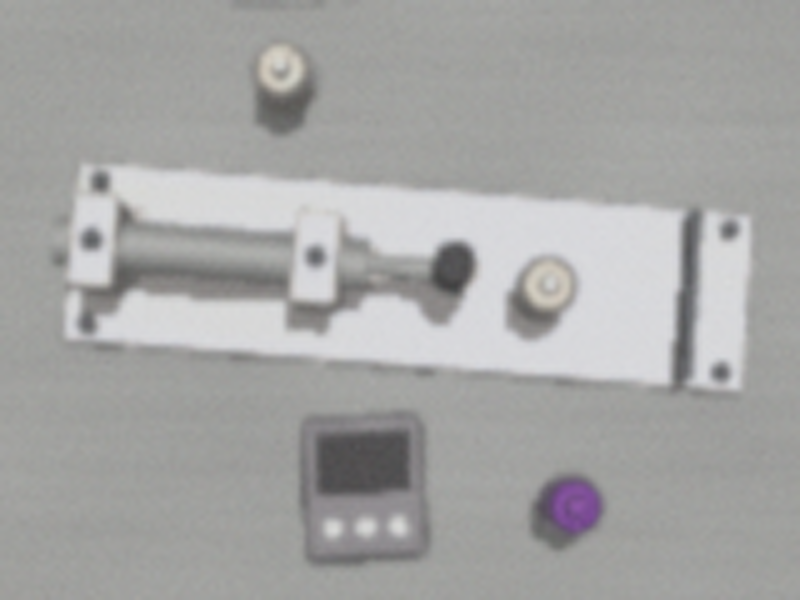

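The crop confirms the choice: a white cylinder with a nipple at about crop (550,284), on the plate between the black grip at (455,265) and the dark bar at (687,300). Station yaw is about -4.1°. Next I move the wrist camera in for a closer measurement.

```bash
cat >> h.py <<'E'
def q(yaw,flip=False):
    s=-1 if flip else 1
    x=s*np.array([np.cos(yaw),np.sin(yaw),0]); y=np.array([0,0,-1.])
    return R.from_matrix(np.c_[x,y,np.cross(x,y)]).as_quat()
E
python3 - <<'E'
from h import *
for f in (0,1):
    for p in [(.535,-.05,.25),(.535,-.05,.06),(.545,-.0,.085),(.53,-.1,.085)]:
        j=solve_ik(p,q(np.radians(-4.1),f)); print(f,None if j is None else np.round(j,2))
    for yw in (-4.1,15,40,76,-14): print(yw,[None if (j:=solve_ik((.52,.37,z),q(np.radians(yw),f))) is None else np.round(j,2) for z in (.2,)])
E
```

```text
0 [-0.79  0.12  0.87  1.77 -0.1   1.29  0.04]
0 [-0.73  0.4   0.88  1.98 -0.39  0.94  0.28]
0 [-0.73  0.34  0.76  1.94 -0.28  0.97  0.09]
0 [-0.68  0.38  0.94  1.95 -0.37  0.99  0.36]
-4.1 [array([-1.  ,  0.35,  0.4 ,  1.58, -0.14,  1.24, -0.65])]
15 [array([-0.97,  0.35,  0.35,  1.58, -0.13,  1.24, -0.33])]
40 [array([-0.92,  0.34,  0.29,  1.57, -0.1 ,  1.24,  0.09])]
76 [array([-0.85,  0.34,  0.21,  1.57, -0.07,  1.24,  0.69])]
-14 [array([-1.02,  0.35,  0.42,  1.58, -0.15,  1.24, -0.81])]
1 None
1 [-0.94  0.61  1.22  1.98 -0.67  1.04 -2.62]
1 [ 0.81  0.51 -1.09  1.86  0.51  1.09  2.59]
1 [-0.86  0.55  1.22  1.96 -0.6   1.06 -2.59]
-4.1 [array([-0.69,  0.34,  0.01,  1.56, -0.  ,  1.24,  2.38])]
15 [array([ 0.09,  0.57, -1.1 ,  1.52,  0.51,  1.37,  2.36])]
40 [array([-1.57,  0.73,  1.37,  1.6 , -0.72,  1.41, -2.57])]
76 [array([-1.16,  0.38,  0.61,  1.59, -0.23,  1.25, -2.33])]
-14 [array([-0.71,  0.34,  0.03,  1.56, -0.01,  1.24,  2.22])]
```

```bash
python3 - <<'E'
from h import *
goto((.54,-.0,.24),q(np.radians(-4.1)))
c=cam("wrist"); save(c,"w1.png"); t=cam("top"); save(t,"t1.png")
import pickle; pickle.dump(c,open("w1.pkl","wb"))
o=get_obs(); print(o['t'],o['position'],c["cam_to_world"].round(3).tolist())
E
```

```text
2.7417 [0.5400982  0.000937   0.23993206] [[0.998, -0.066, -0.019, 0.546], [-0.068, -0.958, -0.277, 0.072], [0.0, 0.278, -0.961, 0.364], [0.0, 0.0, 0.0, 1.0]]
```

View pics/w1.png

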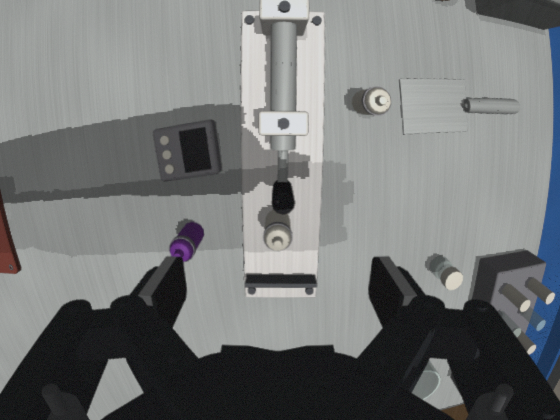

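```bash
python3 - <<'E'
from h import *
import pickle
c=pickle.load(open("w1.pkl","rb")); save(c,"w1c.png",(220,160,350,305),4)
E
```

```text
(no output)
```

View pics/w1c.png

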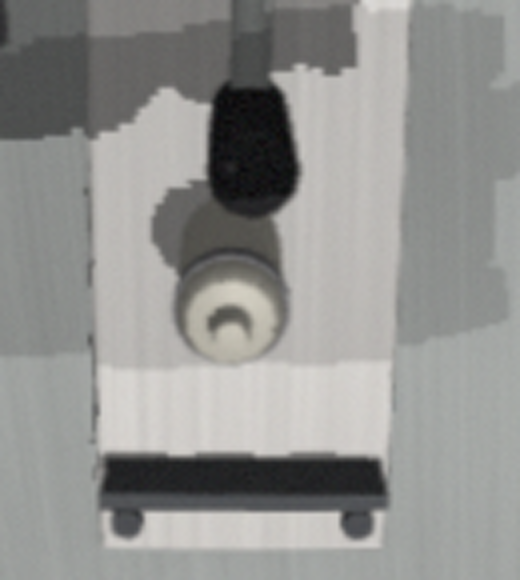

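```bash
python3 - <<'E'
from h import *
import pickle
c=pickle.load(open("w1.pkl","rb"))
P=lambda x,y,z: onz(c,220+(x+.5)/4-.5,160+(y+.5)/4-.5,z)[:2].round(4)
print("nip",P(234,332,.084),"shoulder L/R",P(182,315,.074),P(287,315,.074),"bottom",P(234,360,.074))
print("grip L/R",P(211,175,.105),P(300,170,.105),"far",P(254,216,.105))
for x in(104,244,386):print("bar +y edge, -y edge",P(x,491+(3 if x>300 else 0),.036),P(x,509,.036))
print("plate edges L",P(90,140,.012),P(103,545,.012),"R",P(408,10,.012),P(383,545,.012))
t=cam("top"); save(t,"t2.png",(190,160,350,280),5)
tp=lambda x,y,z: onz(t,190+(x+.5)/5-.5,160+(y+.5)/5-.5,z)[:2].round(4)
print("top: nip",tp(550,284,.084),"grip",tp(455,264,.105),"bar ends",tp(696,212,.036),tp(682,384,.036))
print("plate corners",tp(82,165,.012),tp(750,214,.012),tp(742,390,.012),tp(66,343,.012))
E
```

```text
nip [ 0.5393 -0.0446] shoulder L/R [ 0.5269 -0.0435] [ 0.552  -0.0452] bottom [ 0.5385 -0.0561]
grip L/R [ 5.374e-01 -5.000e-04] [ 0.5558 -0.0007] far [ 0.5457 -0.0099]
bar +y edge, -y edge [ 0.4973 -0.1121] [ 0.4966 -0.1182]
bar +y edge, -y edge [ 0.5376 -0.1146] [ 0.5372 -0.1206]
bar +y edge, -y edge [ 0.5785 -0.1189] [ 0.5784 -0.124 ]
plate edges L [ 0.5012 -0.0141] [ 0.4912 -0.1454] R [0.5915 0.0166] [ 0.5796 -0.1517]
top: nip [ 0.5357 -0.0484] grip [ 0.5431 -0.0034] bar ends [ 0.5753 -0.1239] [ 0.491 -0.116]
plate corners [0.6013 0.1803] [ 0.5772 -0.1545] [ 0.489  -0.1492] [0.5122 0.1868]
```

Both views agree to about 3 mm: cartridge ≈ (0.538,-0.046), grip ≈ (0.545,-0.002), mark centre ≈ (0.536,-0.119), so the pull is about 0.117 m. Now I take the cartridge.

```bash
python3 - <<'E'
from h import *
yaw=np.radians(-4.1)
command_gripper(.062,30)
goto((.538,-.046,.15),q(yaw))
line_to((.538,-.046,.062),max_speed=.1)
o=get_obs(); print(o['t'],o['position'],o['wrist_force'].round(1) if hasattr(o['wrist_force'],'round') else o['wrist_force'])
c=cam("wrist"); save(c,"w2.png")
command_gripper(0.0,30)
o=get_obs(); print(o['t'],o['opening'],o['wrist_force'])
c=cam("wrist"); save(c,"w3.png")
E
```

```text
4.675 [ 0.5384933  -0.04605875  0.062601  ] [-1.   0.   0.6]
5.1333 0.02596169869210374 [0.05505832 0.35565372 3.64985163]
```

View pics/w3.png

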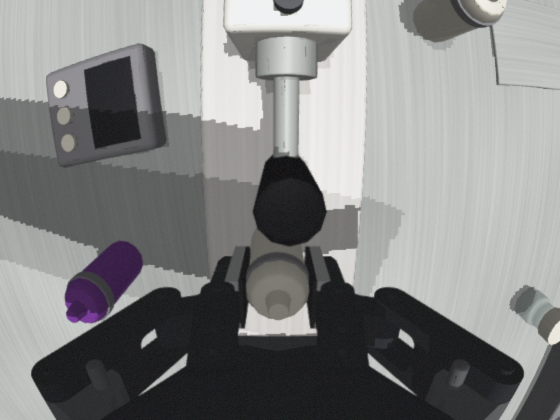

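The cartridge at (278,285) sits between the pads and the gripper has stopped at 26 mm; the grip at (289,208) is clear. I lift it and carry it to the box.

```bash
python3 - <<'E'
from h import *
line_to((.538,-.046,.24),max_speed=.2)
o=get_obs(); print(o['t'],o['opening'])
Q=q(np.radians(104)); j=solve_ik((.5216,.3727,.24),Q); print(j)
goto((.5216,.3727,.24),Q)
o=get_obs(); print(o['t'],o['opening'],o['position'])
c=cam("wrist"); save(c,"w4.png"); c=cam("scene"); save(c,"s4.png")
E
```

```text
6.225 0.02591744352626508
[-1.07236221  0.34174912  0.49389422  1.52302789 -0.16481884  1.31836475
  1.25374089]
7.775 0.026157510944078838 [0.52238612 0.37121336 0.23991154]
```

View pics/w4.png

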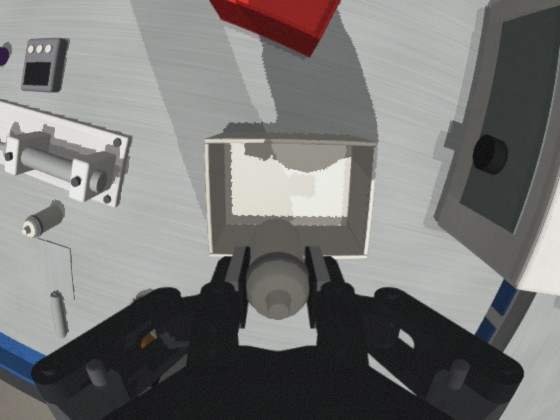

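View pics/s4.png

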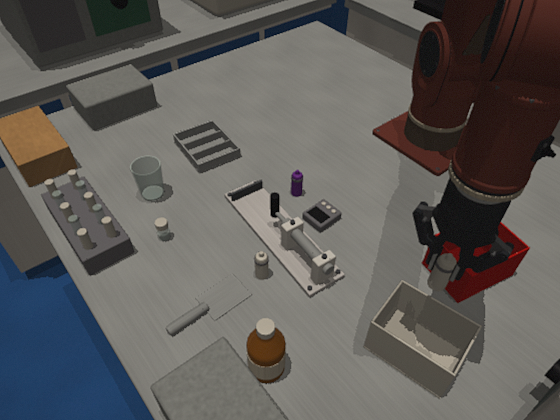

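```bash
python3 - <<'E'
from h import *
c=cam("wrist")
p=[onz(c,u,v,.09) for u,v in[(206,139),(377,140),(368,257),(211,256)]]
print(np.round(p,3),np.mean(p,0))
e=p[1]-p[0]; print(np.degrees(np.arctan2(e[1],e[0])))
E
```

```text
[[0.49  0.301 0.09 ]
 [0.454 0.444 0.09 ]
 [0.561 0.47  0.09 ]
 [0.595 0.325 0.09 ]] [0.52505812 0.38505113 0.09      ]
103.89952228043322
```

```bash
python3 - <<'E'
from h import *
line_to((.524,.382,.14),max_speed=.2)
c=cam("scene"); save(c,"s5.png",(330,200,560,400),3)
line_to((.524,.382,.08),max_speed=.1)
o=get_obs(); print(o['t'],o['wrist_force'])
c=cam("wrist"); save(c,"w5.png")
E
```

```text
9.375 [-0.19831267 -0.65915365 -0.21632032]
```

View pics/w5.png

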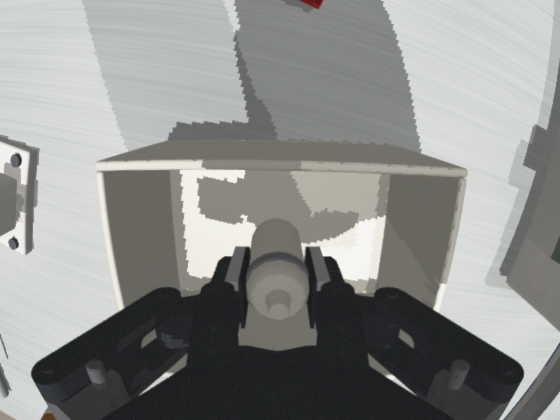

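View pics/s5.png

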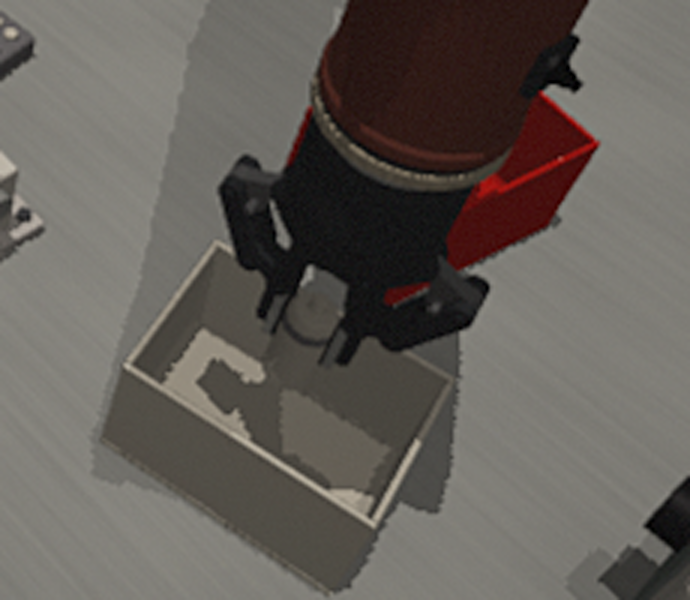

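The cartridge at (277,285) hangs inside the box, with the rim visible on both sides at (100,165) and (465,172). I release, check, and return to the grip.

```bash
python3 - <<'E'
from h import *
command_gripper(.055)
o=get_obs(); print(o['t'],o['opening'],o['wrist_force'])
line_to((.524,.382,.24),max_speed=.2)
c=cam("wrist"); save(c,"w6.png")
command_gripper(.062)
goto((.545,.0,.22),q(np.radians(-4.1)))
c=cam("wrist"); save(c,"w7.png"); c=cam("scene"); save(c,"s7.png"); 
print(get_obs()['t'])
E
```

```text
9.8167 0.054811661674582825 [ 1.15213949  0.02870437 -0.36548506]
12.5833
```

View pics/w6.png

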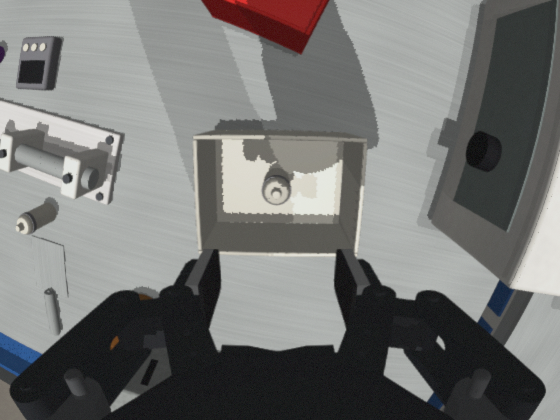

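View pics/w7.png

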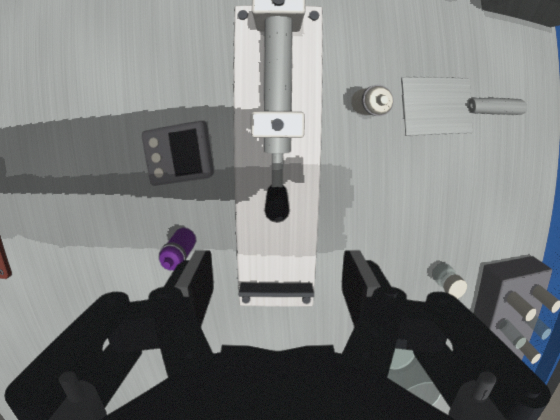

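View pics/s7.png

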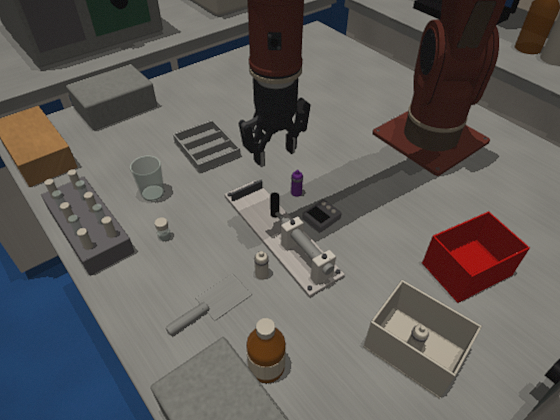

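The cartridge stands in the box, at (277,187) in the wrist view and (420,335) in the scene view; the box is upright and the grip is still at home. I grasp the grip lightly first.

```bash
python3 - <<'E'
from h import *
goto((.545,-.002,.15),q(np.radians(-4.1)))
line_to((.545,-.002,.082),max_speed=.1)
o=get_obs(); print(o['t'],o['position'],o['wrist_force'])
c=cam("wrist"); save(c,"w8.png")
command_gripper(0.0,20)
o=get_obs(); print(o['t'],o['opening'],o['position'],o['wrist_force'])
c=cam("wrist"); save(c,"w9.png")
E
```

```text
13.8 [ 0.54544203 -0.00209553  0.08254179] [ 0.89192314 -0.68363208  0.51506129]
14.3 0.019577205061649977 [ 0.54479428 -0.00185191  0.08233343] [-2.66754807 -0.16980888  5.26432962]
```

View pics/w8.png

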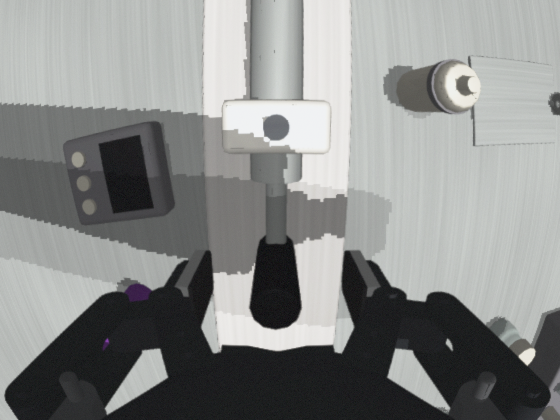

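View pics/w9.png

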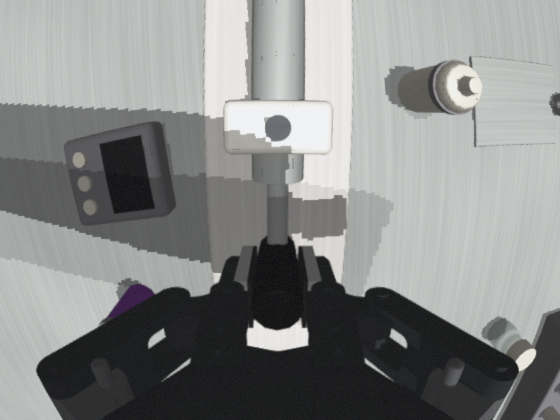

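```bash
python3 - <<'E'
from h import *
command_gripper(0.0,90)
p0=np.array(get_obs()['position']); y=np.radians(-4.1); d=np.array([np.sin(y),-np.cos(y),0])
print(p0,d)
line_to(p0+d*.108,max_speed=.06)
o=get_obs(); print(o['t'],o['opening'],o['position'],o['wrist_force'], (np.array(o['position'])-p0)@d)
for n in("wrist","scene","top"):
    c=cam(n); save(c,f"{n}10.png")
    import pickle; pickle.dump(c,open(f"{n}10.pkl","wb"))
E
```

```text
[ 0.5447939  -0.00189511  0.08249776] [-0.07149744 -0.99744078  0.        ]
16.5167 0.01785651007179188 [ 0.5367891  -0.10684182  0.08253146] [-5.19477028 10.27149512  6.44655202] 0.10525044576958958
```

View pics/wrist10.png

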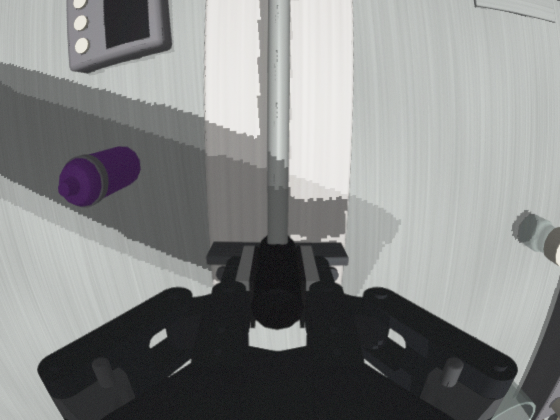

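View pics/scene10.png

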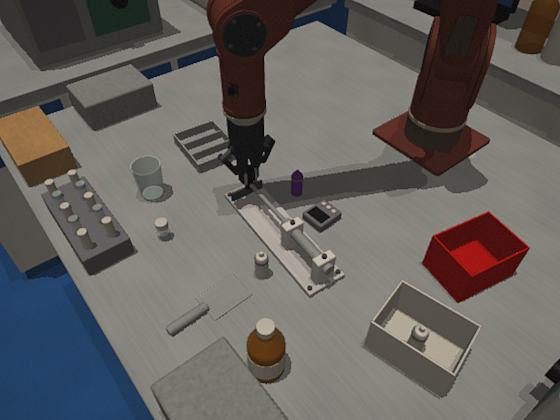

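View pics/top10.png

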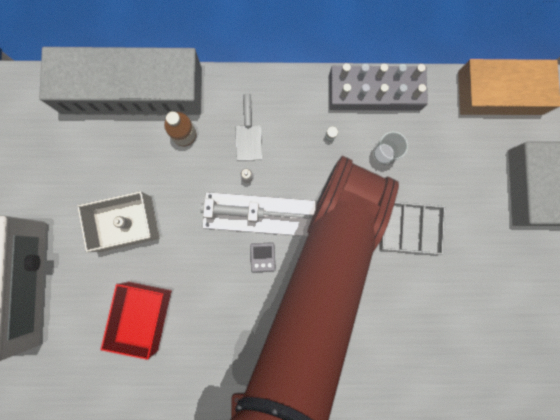

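```bash
python3 - <<'E'
from h import *
import pickle
c=pickle.load(open("wrist10.pkl","rb"))
im=c["image"][225:345,200:356]; im=np.clip((im.astype(float)/255)**.5*255,0,255).astype(np.uint8); c["image"]=im; save(c,"w10c.png",None,5)
E
```

```text
(no output)
```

View pics/w10c.png

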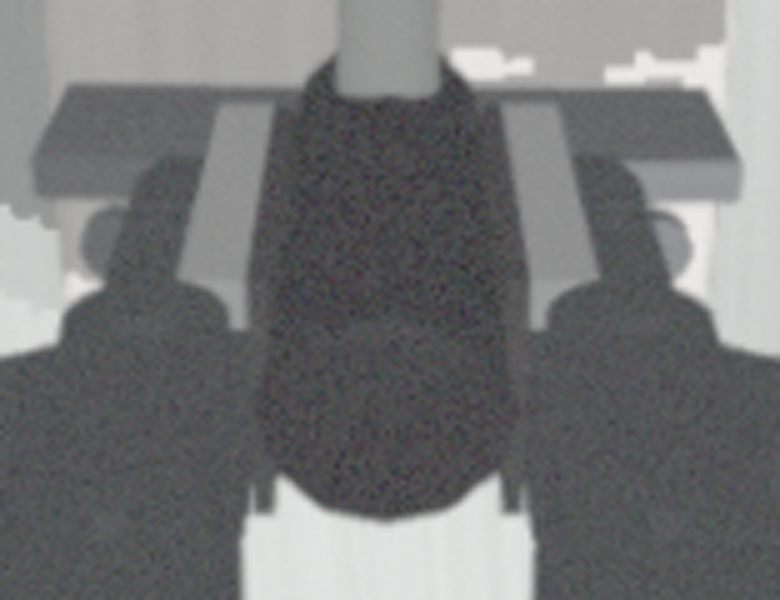

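```bash
python3 - <<'E'
from h import *
import pickle
c=pickle.load(open("wrist10.pkl","rb"))
y=np.radians(-4.1); d=np.array([np.sin(y),-np.cos(y)])
p=np.array([.5367891,-.10684182])
P=lambda x,yy,z: onz(c,200+(x+.5)/5-.5,225+(yy+.5)/5-.5,z)[:2]
S=lambda *a: ((P(*a)-p)@d*1000).round(2)
print("pull offsets from TCP mm (+ = further out)")
print("bar top near/far L",S(38,160,.036),S(38,198,.036),"R",S(737,161,.036),S(737,199,.036))
print("grip top far rim -10:",S(387,520,.105)-10,"top near rim +10",S(387,320,.105)+10,"bottom near rim+10",S(387,46,.045)+10, "side bottom z.045 at rim x305/475 row 90")
c2=pickle.load(open("w1.pkl","rb"))
E
```

```text
pull offsets from TCP mm (+ = further out)
bar top near/far L 9.23 14.22 R 9.07 14.06
grip top far rim -10: -2.49 top near rim +10 -0.7599999999999998 bottom near rim+10 1.0199999999999996 side bottom z.045 at rim x305/475 row 90
```

```bash
python3 - <<'E'
from h import *
import pickle
p0=np.array([ 0.5447939,-0.00189511,0.08249776]); y=np.radians(-4.1); d=np.array([np.sin(y),-np.cos(y),0])
line_to(p0+d*.120,max_speed=.05)
hold(.3)
o=get_obs(); print(o['t'],o['opening'],o['position'],o['wrist_force'], (np.array(o['position'])-p0)@d)
for n in("wrist","scene"):
    c=cam(n); pickle.dump(c,open(f"{n}11.pkl","wb"))
    b=(200,225,356,345) if n=="wrist" else (205,150,325,240)
    im=c["image"][b[1]:b[3],b[0]:b[2]]; c["image"]=((im/255.)**.5*255).astype(np.uint8); save(c,n+"11c.png",None,5 if n=="wrist" else 6)
E
```

```text
17.3583 0.018463022061236307 [ 0.53590465 -0.11857841  0.08252964] [-5.40488531 11.06377052  7.76886329] 0.11702024289696103
```

View pics/wrist11c.png

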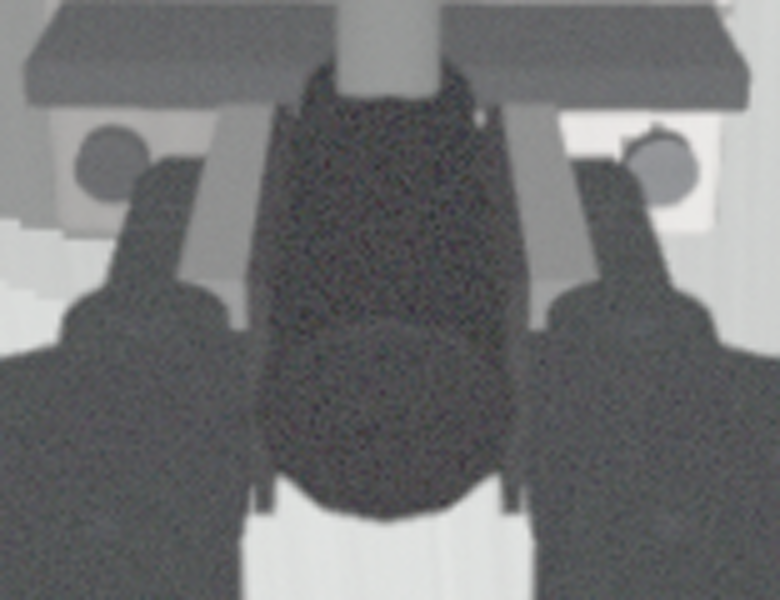

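View pics/scene11c.png

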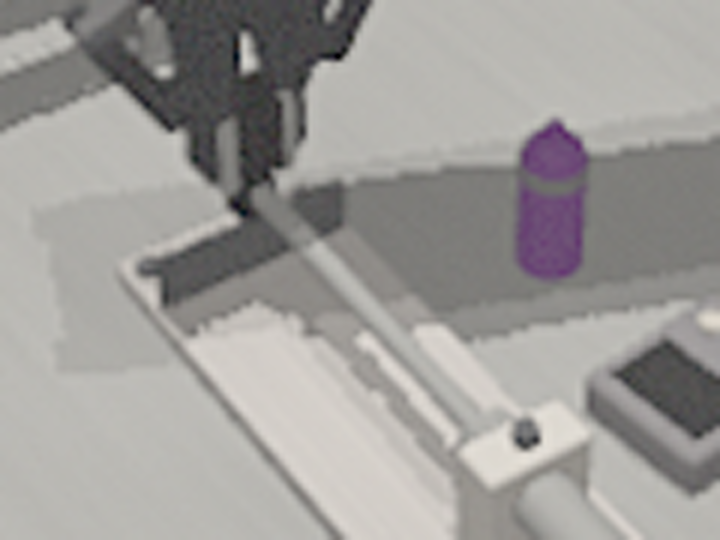

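```bash
python3 - <<'E'
from h import *
import pickle
c=pickle.load(open("wrist11.pkl","rb"))
y=np.radians(-4.1); d=np.array([np.sin(y),-np.cos(y)]); n=np.array([np.cos(y),np.sin(y)])
p=np.array([.53590465,-.11857841])
P=lambda x,yy,z: onz(c,200+(x+.5)/5-.5,225+(yy+.5)/5-.5,z)[:2]
S=lambda *a: ((P(*a)-p)@d*1000).round(2)
X=lambda *a: ((P(*a)-p)@n*1000).round(2)
print("bar",S(27,67,.036),S(27,107,.036),S(748,67,.036),S(748,107,.036),"x",X(27,87,.036),X(748,87,.036))
print("top disc far/near",S(389,520,.105),S(389,318,.105), "sides x",X(258,410,.105),X(518,410,.105))
print("bottom sides x",X(302,100,.045),X(476,100,.045),"arc",X(330,62,.045),S(330,62,.045),X(450,62,.045),S(450,62,.045))
g=(c["image"][225:345,200:356].astype(int).sum(2)); print(g[8:24,62:70]); 
s=pickle.load(open("scene11.pkl","rb"))
Q=lambda x,yy,z: ((onz(s,205+(x+.5)/6-.5,150+(yy+.5)/6-.5,z)[:2]-p)@np.c_[d,n]*1000).round(1)
print("scene: rod at grip-ish",Q(260,185,.06),"bar left end top",Q(140,265,.036),Q(160,275,.036),"right end",Q(343,185,.036),"grip bottom",Q(246,212,.045))
E
```

```text
bar -2.52 2.48 -2.82 2.17 x -40.33 42.67
top disc far/near 7.52 -10.91 sides x -8.29 10.96
bottom sides x -8.01 10.72 arc -4.95 -7.12 7.85 -7.17
[[120 126 125 125 142 184 233 249]
 [125 116 124 128 131 181 235 245]
 [125 131 125 120 122 172 229 246]
 [132 127 126 112 103 168 234 247]
 [134 118 112  92  90 160 238 252]
 [124  97  64  71  75 164 241 253]
 [106  70  49  53  81 158 232 249]
 [ 72  57  49  62 105 160 230 245]
 [ 64  69  62  63  83 161 231 248]
 [ 63  74  61  66  72 154 217 246]
 [ 56  61  65  62  65 125 180 211]
 [ 47  71  63  62  63  72 101 116]
 [ 47  65  68  60  61  76  70  72]
 [ 67  61  69  75  84  59  71  55]
 [ 62  71  67  70  78  46  53  58]
 [ 70  62  71  63  64  72  47  87]]
scene: rod at grip-ish [-7.  -1.5] bar left end top [ 2.8 47.3] [-6.1 43.7] right end [ -2.4 -41.5] grip bottom [-2.8  3. ]
```

```bash
python3 - <<'E'
from h import *
hold(1.0)
c=cam("wrist"); o=get_obs(); print(o['t'],o['position'],o['opening'],o['wrist_force'])
import pickle; a=pickle.load(open("wrist11.pkl","rb"))["image"].astype(int); print(np.abs(a-c["image"])[225:345,200:356].mean())
t=cam("top"); save(t,"t12.png"); sc=cam("scene"); save(sc,"s12.png")
E
```

```text
18.5083 [ 0.53582516 -0.11857852  0.08249046] 0.018292498483792212 [-4.55160972 10.48429936  8.56693167]
2.420281339031339
```

View pics/s12.png

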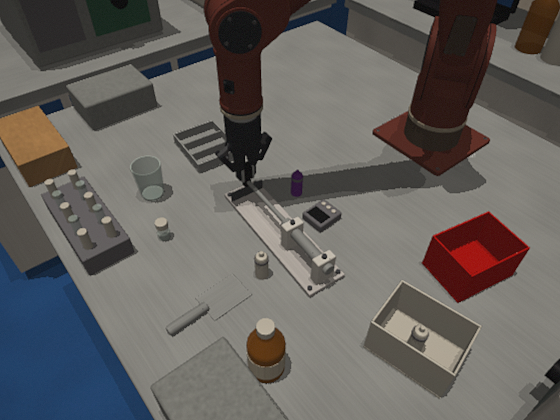

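The rod holds steady at the mark, the cartridge is in the upright box at (420,335), and the other things look unmoved. I hand in.

```bash
python3 -c "
from cell import *
sign_off(); print(get_obs()['t'])"
```

```text
the job is handed in; nothing more can be done
the job is handed in; nothing more can be done
```

The job is done and handed in at about 18.5 s. With the rod still home, I took the used cartridge off the plate and dropped it in the white box. Then I gripped the rod's black grip at 90 N and pulled it out 117 mm to the dark bar, and the arm is still holding it there.

**Last checks:**
- **Hold:** over the final second the arm moved less than 0.1 mm, with the spring pulling at about 10.5 N and no slip seen.
- **Bench:** in the last scene view the cartridge stands in the upright box, and the other things look unmoved.

**Disagreements:**
- **Centring over the bar:** the wrist camera put the grip 0.7 mm past the bar's middle when measured at the grip's lower rim, but 1.5 mm short of it at the top. The pull of 117.0 to 117.4 mm that I measured beforehand agrees, so I expect it is within about 1.5 mm.
- **Box position:** the top and wrist views differed by about 12 mm. I used a point between them, nearer the wrist reading, and the drop landed well inside.

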